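Release the brass ball from the rocker-gate feeder into the catch tray

TASK

Push the pewter catch tray sideways along its rail until it is lined up with the mouth of the lane that holds the brass ball. Then press that lane's red paddle down with the fingertips, so that the rocker lifts its gate and the ball rolls into the tray, and let the paddle come fully back up. Do not touch either ball, leave the steel ball shut behind its own gate, and do not grasp or disturb anything else.

Things in the scene. Friction and masses are not known exactly. Their poses are not given: they have to be found in the camera images.
- feeder: Wooden ball feeder fixed to the table, base 290 x 250 x 10 mm (x -110 to +180). Origin on the table midway between its two lanes; x points down the lanes, away from the robot, y left, z up. Lanes at y = +60 and -60, 39 wide, green floors, clear walls; middle deck between them 50 high. Steel posts at x = -5, y = +-99, 103 tall, carry a rocker per lane: red paddle at the robot's end, pivot at x = -5, z = 92, gate at the far end
- lane_left_mouth (a point): Middle of the floor edge at the open lower end (mouth) of the left lane: feeder x = 92, y = 60, 39 mm above the table. The lane rises 8 degrees towards the robot to a closed end at feeder x = -47 (end wall top 80 mm high); its walls stand about 18 mm above its floor. The clear plastic gate hangs into it at x = 64, just in front of the ball, gate top 98 mm above the table
- lane_right_mouth (a point): The same for the right lane, at feeder x = 92, y = -60
- rocker_left (a joint): Rocker of the left (+y) lane, rad. 0: gate down, paddle up (spring-loaded home). Grows as the paddle is pressed, to a stop at 0.42; the gate clears the ball above about 0.3. Needs about 2 N at the paddle to start and 5 N at the stop; springs back when let go
- rocker_right (a joint): The same for the right (-y) lane
- rocker_left_paddle (a point): Middle of the top face of the left red paddle (46 long in feeder x, 56 wide in y, 8 thick), 100 mm above the table at rest; at feeder x = -83, y = 60. It sinks about 32 mm over the full stroke and tilts with the rocker
- rocker_right_paddle (a point): The same for the right red paddle, at feeder x = -83, y = -60
- catch_tray (a joint): Position of the grey pewter catch tray along its rail, m: its centre's y in the feeder frame; stops at -0.066 and +0.066, +0.06 lined up with the left lane and -0.06 with the right. Slides with 1 to 2 N of friction and stays where it is left; it cannot be lifted off
- catch_tray_in (a point): Centre of the tray's inner floor, 18 mm above the table, at feeder x = 129.5; axes as the feeder's. Tray 80 (x) by 75 (y) mm outside, 4 mm walls: side and far walls end 56 mm above the table, the wall towards the lanes 32 mm. The base below is 10 mm thick, rail bars to 14 mm. Free room beside both side walls, to push on them from outside
- brass_ball_center (a point): Centre of the brass (golden) ball, 25 mm across; it starts behind the gate of one of the two lanes, at feeder x of about 50, 58 mm above the table
- steel_ball_center (a point): Centre of the steel (grey) ball, 25 mm across, behind the gate of the other lane
- slide_rule: Bystander: bamboo slide rule 280 x 36 x 11, long axis x (mm); origin at its underside
- triangle: Bystander: clear bluish plastic set square, 160 long, 5 thick (mm); origin at its underside
- brass_key: Bystander: small brass key 55 long, 4 thick, lying on the feeder's middle deck between the lanes (mm); origin at its underside
- eraser: Bystander: white eraser 45 x 22 x 13 (mm); origin at its underside
- pencil_cup: Bystander: dark steel pencil cup, 76 across, 95 tall, pencils standing to 170 (mm); origin at its underside
- weight: Bystander: brass laboratory weight with a knob, 38 across, 58 tall (mm); origin at its underside

How it is judged (in metres and radians):
On the way, in this order (a step that is already met when the one before it is completed fails the run):
1. the tray is lined up with the brass ball's lane (within 18 mm) while that ball still waits behind its gate (y of brass_ball_center in the frame of catch_tray_in between -0.018 and 0.018 m and x of brass_ball_center in the frame of catch_tray_in below -0.065 m), for 0.2 s.
2. the paddle of the brass ball's lane is pressed so that its gate lifts (((y of brass_ball_center in the frame of feeder above 0 m and value of joint rocker_left above 0.22 rad) or (y of brass_ball_center in the frame of feeder below 0 m and value of joint rocker_right above 0.22 rad))), for 0.02 s.
3. the brass ball is in the tray (x of brass_ball_center in the frame of catch_tray_in between -0.036 and 0.036 m and y of brass_ball_center in the frame of catch_tray_in between -0.034 and 0.034 m and z of brass_ball_center in the frame of catch_tray_in between 0 and 0.022 m), for 0.2 s.
At the end, for the whole second after the job is handed in: The brass ball lies inside the catch tray, hardly moving (below 0.15 m/s), both rockers are back with their gates down (below 0.04 rad), and the steel ball is still in its lane behind its gate (all of step 3 and linear speed of brass_ball below 0.15 m/s and value of joint each of rocker_left, rocker_right below 0.04 rad and x of steel_ball_center in the frame of feeder between -0.045 and 0.058 m and z of steel_ball_center in the frame of feeder above 0.05 m); the robot touches nothing.
It fails at once if a ball is touched by the robot (contact force between any of the fingers, the arm and brass_ball above 0.3 N or contact force between any of the fingers, the arm and steel_ball above 0.3 N).
It fails at once if the steel ball's gate is lifted ((y of steel_ball_center in the frame of feeder above 0 m and value of joint rocker_left above 0.15 rad) or (y of steel_ball_center in the frame of feeder below 0 m and value of joint rocker_right above 0.15 rad)).
It fails at once if the steel ball leaves its place behind the gate (not (x of steel_ball_center in the frame of feeder between -0.045 and 0.058 m and z of steel_ball_center in the frame of feeder above 0.05 m)).
It fails at once if a bystander is moved or lifted (more than 20 mm) (distance of any of slide_rule, triangle, brass_key, eraser, pencil_cup, weight from where it was at the start of the episode above 0.02 m).
It also fails if it takes over 48 s, if anything falls off the work surface, if the arm or the gripper's body presses on something with over 40 N, if the wrist force passes 120 N, or if a joint passes its speed limit or range.

ROBOT

A 7-joint arm with a two-finger parallel gripper is mounted at the origin on the work surface. World frame = base frame: x ahead of the robot, y to its left, z up, the work surface at z = 0. Lengths are in m, angles in degrees, forces in N, time in s.
With the tool pointing down it reaches from about 0.425 to 0.875 m from the base axis. Payload 4.7 kg.
Tool frame: the origin (TCP) lies midway between the tips of the shut fingers; the grasp point (between the pads) lies env.grip_point_offset behind it (env.grip_point_offset is the distance from the TCP to the grasp point, in m); z points along the fingers, y is the line along which they close (so a half turn about z gives the same grasp; the last joint's range is limited). The gripper opens to 87 mm and grips with 3 to 60 N. Pads are 19 mm wide; open, the fingers measure 117 mm over their backs; the gripper's body (75 mm by 190 mm) begins 51 mm behind the grasp point.
Start: joints at [-73.849, 18.392, -4.016, 83.108, 1.295, 78.541, -3.26], TCP at [0.172, 0.627, 0.223] pointing down, gripper open.
Joint ranges: [-163.93, 163.93], [-17.29, 119.83], [-79.2, 71.16], [3.27, 140.29], [-89.18, 269.18], [5.43, 117.66], [-154.24, 154.24]. Speed limits (degrees/s): [147.25, 147.25, 180, 180, 180, 180, 180].

INTERFACE

Orientations are given as [roll, pitch, yaw] about the fixed x, y, z axes, in that order (R = Rz(yaw) Ry(pitch) Rx(roll)).
In Python, from cell import env gives the robot as it stands.
- The arm moves only by the shell command python3 -m creep 'ROWS' [FORCE]. ROWS is a JSON object of lists of equal length, an entry for each row: "translation": the shift along the tool's x, y, z in units of 0.08 m (1.0 is 0.08 m), a list of three; "turn": the turn, a rotation vector about the tool's x, y, z in units of 180 degrees (1.0 is 180 degrees), a list of three; "grip": the opening, from 0 (shut) to 1 (fully open). In form: {"translation": [[x, y, z], ...], "turn": [[ax, ay, az], ...], "grip": [grip, ...]}. A call has 1 to 5 rows; each row shifts and turns the commanded pose from where the row before left it, along the tool's axes as they then stand; what a row does not reach is not made up. A row lasts 1/8 s, in which the tool goes at most 62.5 mm and 10.7 degrees, less where a joint would pass 70% of its speed; a pose out of reach is approached as far as the arm can. A call with a number of a shift or a turn outside -1 to 1 is refused whole. A call with a gripper value outside its range is refused whole. The fingers move at their own pace and stop on an object; FORCE is the grip in N (left out, the last holds). Time passes only in rows, so rows that do not move let the fingers close. It gives the time, the measured TCP pose, the force, the opening and the grip force at its end, in the units of the state.
- env.get_obs(): the state, without advancing time (a new reading comes with each control period).
- env.read_camera(name): name is "side" or "top"; returns a dict with "frame" (420x560x3 uint8, red, green, blue), "z_map" (420x560 float32, m along the optical axis (not along the pixel's ray), 0 where there is no reading), "K" (3x3 intrinsics, pixels), "rvec" (rotation vector, rad) and "tvec" (3), from world to camera coordinates, as OpenCV has them. Camera axes: x right, y down, z forward; pixel columns grow to the right and rows downward; lengths in m; the calibration is good to about 2 mm. A picture is of the moment at which its call begins.
- env.sign_off(): hands the job in; it is judged then, once.
The state is a dict: "time_s": time; "qpos": joint angles; "joint_velocities": joint speeds; "effort": joint torques, N m; "tool_pos": TCP position; "tool_rot": TCP orientation; "force": force on the tool from outside, world axes, zero at the start; "wrist_torque": the same for the moment, N m; "grip_width": finger opening in m; "grasp_force": force on a finger pad.
Only numpy, scipy, OpenCV 4.12 (cv2) and the standard library are available. Lean on these libraries where they do the work, as an engineer would, in place of code of your own. Each camera call takes 0.05 s, during which the arm holds its last target. There are 200 camera calls.

## Working session

There is one attempt and no reset: what is moved stays moved. The work goes in short steps, Python scripts to look and compute and a shell command to move; the robot and the scene stay as the last step left them, time stands still between calls to the robot, and variables do not carry over. Pictures are saved under pics/ and viewed, at most 10 in all, crops included, and the job is handed in when it is done.

```bash
mkdir -p pics; ls
python3 - <<'E'
from cell import env
import cv2,numpy as np
o=env.get_obs();print(o['time_s'],o['tool_pos'],o['tool_rot'],o['grip_width'],env.grip_point_offset)
for n in('top','side'):
    c=env.read_camera(n);np.savez(f'{n}.npz',**c);cv2.imwrite(f'pics/{n}0.png',c['frame'][:,:,::-1])
    R=cv2.Rodrigues(c['rvec'])[0];print(n,-R.T@np.ravel(c['tvec']))
E
```

```text
pics
0.0 [0.17190671 0.62629604 0.22148101] [-1.79892535e+02  4.43691508e-03  1.64655856e+02] 0.08687459774526876 0.0187
top [0.40665197 0.01103726 1.03900957]
side [ 0.45625297 -0.85026261  0.5846603 ]
```

View pics/top0.png

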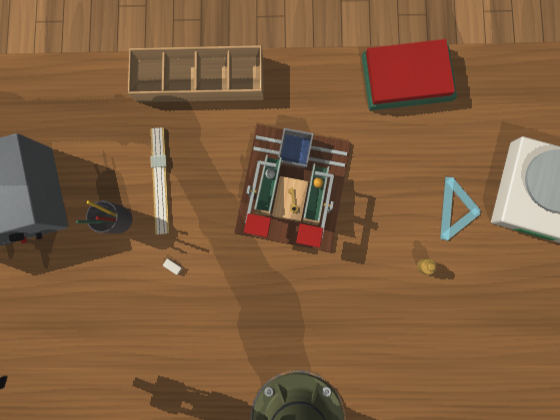

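View pics/side0.png

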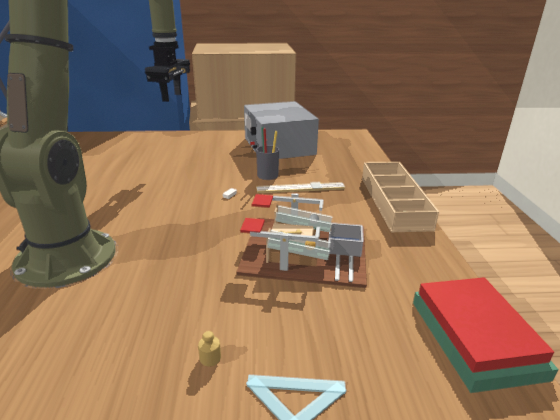

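The top view shows the brass ball in the right (-y) lane at about (318,183) and the steel ball in the left at (270,173). The tray is near mid-rail at (296,147), and the paddles are at (257,226) and (309,236). Next I'll fit the feeder pose.

```bash
cat > h.py <<'E'
import cv2,numpy as np
def ray(c,uv,z):
    K=c['K'];R=cv2.Rodrigues(c['rvec'])[0];t=np.ravel(c['tvec']);C=-R.T@t
    d=R.T@np.linalg.solve(K,[uv[0],uv[1],1.]);return C+d*(z-C[2])/d[2]
def cloud(c):
    v,u=np.mgrid[:420,:560];z=c['z_map'];K=c['K'];R=cv2.Rodrigues(c['rvec'])[0];t=np.ravel(c['tvec'])
    p=np.stack([(u-K[0,2])*z/K[0,0],(v-K[1,2])*z/K[1,1],z],-1);return (p-t)@R
def proj(c,P):
    return cv2.projectPoints(np.float64(P).reshape(-1,3),np.float64(c['rvec']),np.float64(c['tvec']),np.float64(c['K']),None)[0][:,0]
E
python3 - <<'E'
from h import *
np.set_printoptions(precision=4,suppress=True)
c=dict(np.load('top.npz'));f=c['frame'].astype(int);P=cloud(c)
m=((f[...,0]>120)&(f[...,1]<50)&(f[...,2]<50)).astype(np.uint8)
n,l,s,ce=cv2.connectedComponentsWithStats(m)
pts=[]
for i in range(1,n):
    if s[i,4]>100 and ce[i][1]>200 and 200<ce[i][0]<350:
        p=ray(c,ce[i],.1);print(ce[i],s[i,4],p,np.median(P[l==i],0));pts.append(p)
src=[[-.083,.06],[-.083,-.06]]
pts.sort(key=lambda p:-p[1])
L,Rr=pts
d=L-Rr;yaw=np.arctan2(-d[0],d[1]);print('sep',np.hypot(*d[:2]),'yaw',np.degrees(yaw))
x=np.array([np.cos(yaw),np.sin(yaw)]);y=np.array([-x[1],x[0]])
o=(L+Rr)[:2]/2+.083*x
# refine using balls
for nm,uv,sy in(('brass',(318,183),-.06),('steel',(270,173),.06)):
    p=ray(c,uv,.066)[:2]-o;print(nm,p@x,p@y)
print('o',o)
# wood base/tray points in feeder frame
q=P[...,:2]-o;fx=q@x;fy=q@y;z=P[...,2]
for a in(.10,.12,.13,.15,.165):
    pass
k=(fx>.1)&(fx<.165)&(abs(fy)<.11)&(z>.045)&(z<.07)
print('tray top pts',k.sum(),fx[k].min(),fx[k].max(),fy[k].min(),fy[k].max(),np.percentile(fy[k],[3,97]),np.percentile(z[k],[5,50,95]))
k=(fx>-.15)&(fx<.25)&(abs(fy)<.2)&(z>.005)&(z<.013)
print('base',np.percentile(fx[k],[1,99]),np.percentile(fy[k],[1,99]))
from cell import env
# overlay check
out=c['frame'][:,:,::-1].copy()
def W(a,b,h): return [*(o+a*x+b*y),h]
B=proj(c,[W(-.11,.125,.01),W(.18,.125,.01),W(.18,-.125,.01),W(-.11,-.125,.01)])
cv2.polylines(out,[np.int32(np.round(B*16))],True,(0,255,255),1,cv2.LINE_AA,4)
for a in [W(.092,.06,.039),W(.092,-.06,.039),W(-.005,.099,.103),W(-.005,-.099,.103),W(-.083,.06,.1),W(-.083,-.06,.1)]:
    u=proj(c,[a])[0];cv2.circle(out,(int(u[0]*16),int(u[1]*16)),16,(255,0,255),-1,cv2.LINE_AA,4)
cv2.imwrite('pics/ov.png',cv2.resize(out[110:260,220:370],None,fx=4,fy=4,interpolation=cv2.INTER_CUBIC))
E
```

```text
[256.86   224.9267] 450 [0.4696 0.0891 0.1   ] [0.4694 0.0889 0.0999]
[309.03   235.0171] 467 [ 0.4448 -0.0315  0.1   ] [ 0.4447 -0.0315  0.1   ]
sep 0.12313632114017375 yaw -11.610922032796186
brass 0.04663719196817047 -0.0609390175274972
steel 0.049043483843585686 0.058304973209917385
o [0.5385 0.0121]
tray top pts 92 0.10131240502718286 0.16463175921324247 -0.026199012808034224 0.04872282821689674 [-0.026   0.0484] [0.0501 0.0559 0.0588]
base [-0.1076  0.181 ] [-0.1248  0.1243]
```

View pics/ov.png

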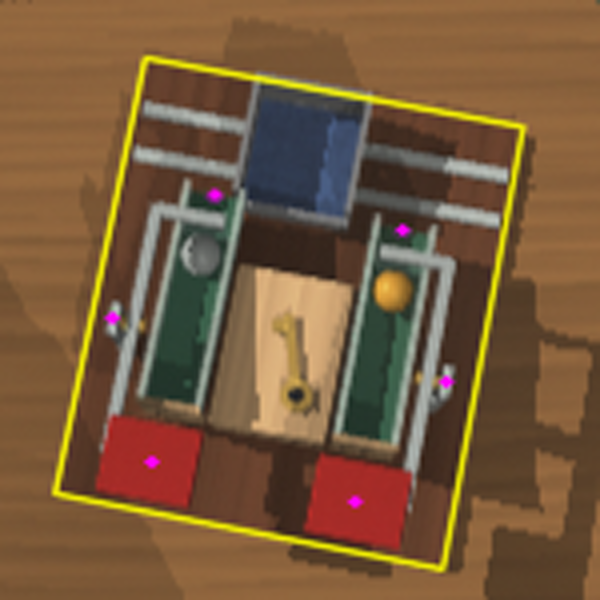

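The overlay fits: the base outline, posts and paddles all line up. The tray centre is at feeder y ≈ +0.011, with its left face at about +0.048. The brass ball is in the right lane, so I'll push from the left to y = -0.06.

```bash
cat >> h.py <<'E'
from cell import env
from scipy.spatial.transform import Rotation as Ro
O=np.array([.5385,.0121,0]);YAW=-11.61
F=Ro.from_euler('z',YAW,degrees=True)
def go(fx=None,fy=None,z=None,p=None):
    o=env.get_obs();R=Ro.from_euler('xyz',o['tool_rot'],degrees=True)
    f=F.inv().apply(o['tool_pos']-O)
    print('t',round(o['time_s'],2),'feeder',f.round(4),'rot',np.round(o['tool_rot'],1),'F',np.round(o['force'],1),'w',round(o['grip_width'],4))
    Rt=Ro.from_euler('xyz',[180,0,180+YAW],degrees=True)
    print('turn',((R.inv()*Rt).as_rotvec()/np.pi).round(4))
    if fx is not None:
        w=O+F.apply([fx,fy,z]);print('units',(R.inv().apply(w-o['tool_pos'])/.08).round(3))
E
python3 -c "
from h import *
go(.135,.088,.223);go(.135,.088,.038)
c=dict(np.load('top.npz'));P=cloud(c)
for n,u,v in(('cup',105,215),('toaster',40,200),('pencil',115,220)):print(n,P[v,u])"
```

```text
t 0.1 feeder [-0.4827  0.5279  0.2216] rot [-179.9    0.   164.7] F [-0.2 -0.1 -0.7] w 0.0868
turn [-0.0005  0.     -0.0207]
units [-8.063e+00 -4.984e+00 -8.000e-03]
t 0.1 feeder [-0.4827  0.5279  0.2216] rot [-179.9    0.   164.7] F [-0.2 -0.1 -0.7] w 0.0868
turn [-0.0005  0.     -0.0207]
units [-8.063 -4.98   2.304]
cup [0.50596563 0.48871638 0.00874093]
toaster [0.53418518 0.60039559 0.10441301]
pencil [0.48844598 0.43986002 0.05988072]
```

```bash
python3 -m creep '{"translation":[[-0.3,-0.35,0],[-0.4,-0.45,0],[-0.4,-0.45,0],[-0.4,-0.45,0],[-0.4,-0.45,0]],"turn":[[0,0,-0.0207],[0,0,0],[0,0,0],[0,0,0],[0,0,0]],"grip":[0,0,0,0,0]}' 10; python3 -c "
from h import *
go(.135,.088,.223)"
```

```text
time_s: 0.72
tool_pos: [0.2847, 0.4249, 0.2222]
tool_rot: [-180.0, -0.0, 168.4]
force: [0.7, 0.2, -0.0]
grip_width: 0.0449
grasp_force: 0.0
t 0.72 feeder [-0.3317  0.3533  0.2222] rot [-180.    -0.   168.4] F [ 0.7  0.2 -0. ] w 0.0449
turn [-0.0001 -0.     -0.0001]
units [-5.834 -3.316 -0.009]
```

```bash
python3 -m creep '{"translation":[[-0.55,-0.31,0],[-0.55,-0.31,0],[-0.55,-0.31,0],[-0.55,-0.31,0],[-0.55,-0.31,0]],"turn":[[0,0,0],[0,0,0],[0,0,0],[0,0,0],[0,0,0]],"grip":[0,0,0,0,0]}'; python3 -m creep '{"translation":[[-0.55,-0.31,0],[-0.55,-0.31,0],[-0.55,-0.31,0],[-0.55,-0.31,0],[0,0,0]],"turn":[[0,0,0],[0,0,0],[0,0,0],[0,0,0],[0,0,0]],"grip":[0,0,0,0,0]}'; python3 -c "
from h import *
go(.135,.088,.038)"
```

```text
time_s: 1.35
tool_pos: [0.4755, 0.2596, 0.2223]
tool_rot: [-180.0, -0.0, 168.4]
force: [-0.3, 0.6, 0.2]
grip_width: 0.0016
grasp_force: 0.0
time_s: 1.98
tool_pos: [0.629, 0.1229, 0.2215]
tool_rot: [-179.8, 0.0, 168.0]
force: [-1.1, -0.3, -0.2]
grip_width: 0.0004
grasp_force: 0.0
t 1.98 feeder [0.0664 0.1267 0.2215] rot [-179.8    0.   168. ] F [-1.1 -0.3 -0.2] w 0.0004
turn [-0.0012  0.0002 -0.0024]
units [-0.86  -0.469  2.296]
```

```bash
python3 -m creep '{"translation":[[-0.43,-0.23,0],[-0.43,-0.24,0],[0,0,0.5],[0,0,0.5],[0,0,0.5]],"turn":[[-0.001,0,-0.0024],[0,0,0],[0,0,0],[0,0,0],[0,0,0]],"grip":[0,0,0,0,0]}'; python3 -m creep '{"translation":[[0,0,0.3],[0,0,0],[0,0,0]],"turn":[[0,0,0],[0,0,0],[0,0,0]],"grip":[0,0,0]}'; python3 -c "
from h import *
go(.135,.088,.038)"
```

```text
time_s: 2.6
tool_pos: [0.6863, 0.0797, 0.1009]
tool_rot: [179.8, -0.1, 168.9]
force: [0.9, 0.4, -0.4]
grip_width: 0.0005
grasp_force: 0.0
time_s: 2.98
tool_pos: [0.6877, 0.079, 0.0797]
tool_rot: [179.8, 0.1, 168.9]
force: [0.9, 0.9, 0.3]
grip_width: 0.0007
grasp_force: 0.0
t 2.98 feeder [0.1327 0.0956 0.0797] rot [1.798e+02 1.000e-01 1.689e+02] F [0.9 0.9 0.3] w 0.0007
turn [0.0013 0.0004 0.0026]
units [-0.028 -0.097  0.521]
```

```bash
python3 -m creep '{"translation":[[0,0,0.3],[0,0,0.22],[0,-0.2,0],[0,-0.2,0],[0,-0.2,0]],"turn":[[0.001,0,0.0026],[0,0,0],[0,0,0],[0,0,0],[0,0,0]],"grip":[0,0,0,0,0]}'; python3 -c "
from h import *
go(.135,-.008,.038)"
```

```text
time_s: 3.6
tool_pos: [0.6781, 0.0298, 0.0381]
tool_rot: [179.9, 0.1, 168.3]
force: [1.1, 2.3, 0.0]
grip_width: 0.0005
grasp_force: 0.8
t 3.6 feeder [0.1331 0.0455 0.0381] rot [1.799e+02 1.000e-01 1.683e+02] F [1.1 2.3 0. ] w 0.0005
turn [ 0.0004  0.0006 -0.0006]
units [-0.025 -0.668  0.001]
```

```bash
python3 -m creep '{"translation":[[0,-0.15,0],[0,-0.15,0],[0,-0.15,0],[0,-0.15,0],[0,0,0]],"turn":[[0,0,0],[0,0,0],[0,0,0],[0,0,0],[0,0,0]],"grip":[0,0,0,0,0]}'
python3 - <<'E'
from h import *
go(.135,-.008,.038)
for n in('top','side'):
    c=env.read_camera(n);out=c['frame'][:,:,::-1].copy()
    for yc,col in((-.06,(0,255,255)),):
        B=proj(c,O+F.apply([[.0895,yc+.0375,.056],[.1695,yc+.0375,.056],[.1695,yc-.0375,.056],[.0895,yc-.0375,.056]]))
        cv2.polylines(out,[np.int32(np.round(B*16))],True,col,1,cv2.LINE_AA,4)
    a=out[100:250,220:370] if n=='top' else out[180:290,230:380]
    cv2.imwrite(f'pics/{n}1.png',cv2.resize(a,None,fx=3.9,fy=3.9,interpolation=cv2.INTER_CUBIC))
E
```

```text
time_s: 4.22
tool_pos: [0.6672, -0.018, 0.0368]
tool_rot: [-179.9, -0.0, 168.2]
force: [0.5, 0.1, 0.4]
grip_width: 0.0007
grasp_force: 0.0
t 4.22 feeder [ 0.1321 -0.0036  0.0368] rot [-179.9   -0.   168.2] F [0.5 0.1 0.4] w 0.0007
turn [-0.0005 -0.0002 -0.0009]
units [-0.036 -0.055 -0.015]
```

View pics/side1.png

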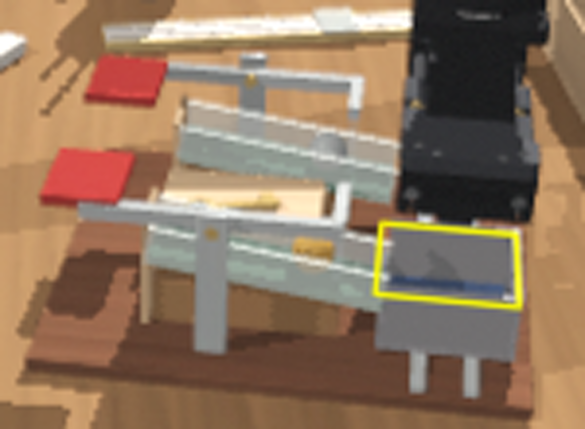

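The tray rim nearly matches the yellow target outline for -0.06. Now I'll back off and go to the right paddle.

```bash
python3 -m creep '{"translation":[[0,0.25,0],[0,0,-0.4],[0,0,-0.5],[0,0,-0.5],[0,0,-0.4]],"turn":[[0,0,0],[0,0,0],[0,0,0],[0,0,0],[0,0,0]],"grip":[0,0,0,0,0]}';  python3 -m creep '{"translation":[[0.4,-0.15,0],[0.5,-0.2,0],[0.5,-0.2,0],[0.5,-0.2,0],[0.4,-0.15,0]],"turn":[[0,0,0],[0,0,0],[0,0,0],[0,0,0],[0,0,0]],"grip":[0,0,0,0,0]}'; python3 -m creep '{"translation":[[0.3,-0.1,0],[0,0,0],[0,0,0]],"turn":[[0,0,0],[0,0,0],[0,0,0]],"grip":[0,0,0]}'
python3 - <<'E'
from h import *
go(-.078,-.06,.11)
c=env.read_camera('top');P=cloud(c);q=F.inv().apply((P-O).reshape(-1,3));
k=(q[:,0]>.12)&(q[:,0]<.165)&(abs(q[:,1])<.12)&(q[:,2]>.048)&(q[:,2]<.065)
print(k.sum(),np.percentile(q[k],[2,98],axis=0))
E
```

```text
time_s: 4.95
tool_pos: [0.6724, 0.0066, 0.1827]
tool_rot: [179.9, 0.1, 168.5]
force: [-0.3, 0.1, -1.2]
grip_width: 0.0004
grasp_force: 0.0
time_s: 5.58
tool_pos: [0.4759, -0.0279, 0.181]
tool_rot: [180.0, 0.0, 168.5]
force: [-0.0, 0.6, -0.2]
grip_width: 0.0003
grasp_force: 0.0
time_s: 5.95
tool_pos: [0.4531, -0.0313, 0.1813]
tool_rot: [180.0, 0.1, 168.4]
force: [0.7, 0.8, -0.2]
grip_width: 0.0006
grasp_force: 0.0
t 5.95 feeder [-0.0749 -0.0597  0.1813] rot [1.800e+02 1.000e-01 1.684e+02] F [ 0.7  0.8 -0.2] w 0.0006
turn [0.0002 0.0005 0.0003]
units [ 0.04  -0.005  0.892]
62 [[ 0.12107291 -0.08863524  0.05214817]
 [ 0.16325349 -0.01427185  0.05893057]]
```

The tray centre measures about -0.052 to -0.056, inside the ±18 mm tolerance. Now I'll press the right paddle.

```bash
python3 -m creep '{"translation":[[0.04,0,0.3],[0,0,0.3],[0,0,0.25],[0,0,0],[0,0,0]],"turn":[[0,0,0],[0,0,0],[0,0,0],[0,0,0],[0,0,0]],"grip":[0,0,0,0,0]}'; python3 -c "
from h import *
go(-.078,-.06,.076)"
```

```text
time_s: 6.62
tool_pos: [0.4498, -0.0317, 0.1135]
tool_rot: [-180.0, 0.1, 168.4]
force: [0.8, 0.8, 1.2]
grip_width: 0.0005
grasp_force: 0.0
t 6.62 feeder [-0.0781 -0.0607  0.1135] rot [-1.800e+02  1.000e-01  1.684e+02] F [0.8 0.8 1.2] w 0.0005
turn [-0.0001  0.0003 -0.0002]
units [-0.     0.009  0.469]
```

```bash
python3 -m creep '{"translation":[[0,0,0.15],[0,0,0.15],[0,0,0.12],[0,0,0.05],[0,0,0]],"turn":[[0,0,0],[0,0,0],[0,0,0],[0,0,0],[0,0,0]],"grip":[0,0,0,0,0]}'
python3 - <<'E'
from h import *
go(-.078,-.06,.076)
c=env.read_camera('side');cv2.imwrite('pics/side2.png',cv2.resize(c['frame'][180:290,230:380,::-1],None,fx=4,fy=4,interpolation=cv2.INTER_CUBIC))
E
```

```text
time_s: 7.25
tool_pos: [0.4494, -0.0318, 0.0754]
tool_rot: [180.0, 0.0, 168.3]
force: [1.1, -0.2, 5.5]
grip_width: 0.0001
grasp_force: 2.4
t 7.25 feeder [-0.0785 -0.0609  0.0754] rot [180.    0.  168.3] F [ 1.1 -0.2  5.5] w 0.0001
turn [ 0.0001  0.0003 -0.0002]
units [-0.006  0.011 -0.007]
```

View pics/side2.png

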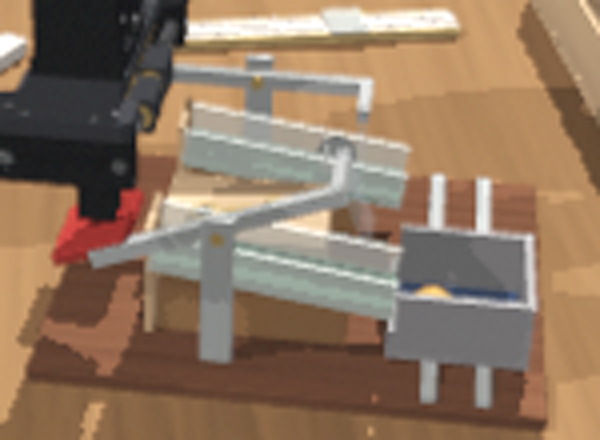

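The paddle is down, the gate is raised, and the brass ball is already in the tray at about (432,290). Next I'll release the paddle and retreat.

```bash
python3 -m creep '{"translation":[[0,0,-0.2],[0,0,-0.2],[0,0,-0.3],[0,0,-0.5],[0,0,-0.5]],"turn":[[0,0,0],[0,0,0],[0,0,0],[0,0,0],[0,0,0]],"grip":[0,0,0,0,0]}'; python3 -m creep '{"translation":[[0,0,0],[0,0,0],[0,0,0],[0,0,0],[0,0,0]],"turn":[[0,0,0],[0,0,0],[0,0,0],[0,0,0],[0,0,0]],"grip":[0,0,0,0,0]}'
python3 - <<'E'
from h import *
a=env.read_camera('side')['frame'][180:290,230:380,::-1];b=env.read_camera('top')['frame'][110:220,230:380,::-1]
cv2.imwrite('pics/end.png',cv2.resize(np.vstack([a,b]),None,fx=2.7,fy=2.7,interpolation=cv2.INTER_CUBIC))
E
```

```text
time_s: 7.92
tool_pos: [0.4484, -0.0322, 0.213]
tool_rot: [-180.0, 0.0, 168.3]
force: [0.0, -0.2, -0.0]
grip_width: 0.0005
grasp_force: 0.0
time_s: 8.55
tool_pos: [0.4485, -0.0318, 0.2108]
tool_rot: [-180.0, -0.1, 168.3]
force: [-0.0, -0.3, -0.5]
grip_width: 0.0003
grasp_force: 0.0
```

View pics/end.png

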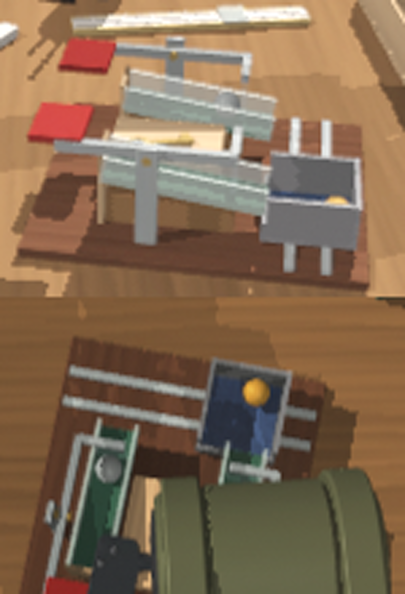

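The brass ball is in the tray at (256,391), both paddles are up, and the steel ball is in its lane at (108,467). I'll let the ball settle for a moment, then hand in.

```bash
for i in 1 2 3; do python3 -m creep '{"translation":[[0,0,0],[0,0,0],[0,0,0],[0,0,0],[0,0,0]],"turn":[[0,0,0],[0,0,0],[0,0,0],[0,0,0],[0,0,0]],"grip":[0,0,0,0,0]}' | head -1; done
python3 - <<'E'
from h import *
for i in range(2):
    c=env.read_camera('top');f=c['frame'].astype(int)
    m=(f[...,0]>170)&(f[...,2]<90)&(f[...,1]>90);m[:110]=0;m[165:]=0;m[:,:280]=0;m[:,350:]=0
    v,u=np.nonzero(m);print(len(u),F.inv().apply(ray(c,(u.mean(),v.mean()),.03)-O).round(4))
print(env.sign_off())
E
```

```text
time_s: 9.28
time_s: 9.9
time_s: 10.52
44 [ 0.1533 -0.0572  0.03  ]
44 [ 0.1533 -0.0572  0.03  ]
the job is handed in; nothing more can be done
None
```

The job is handed in at about 10.6 s: the brass ball is at rest in the tray, the right paddle is back up and its gate down, and the steel ball is still behind its own gate; the hand-in returned no verdict.

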